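Clear the crystal of an infrared spectrometer and start its background scan

ROBOT

A 6-joint arm with a two-finger parallel gripper is mounted at the origin on a cart in front of the work surface, level with it; the furniture and walls round the work are solid. World frame = base frame: x ahead of the robot, y to its left, z up, the work surface at z = 0. Lengths are in m, angles in rad, forces in N, time in s.
With the tool pointing down it reaches from about 0.25 to 0.85 m from the base axis. Payload 12.5 kg.
Tool frame: the origin (TCP) lies at the centre of the arm's flange, where the gripper is bolted on; the fingertips stand 186 mm ahead of it and the grasp point (between the pads) lies 167 mm ahead of it (grip_depth is the distance from the TCP to the grasp point, in m); z points along the fingers, y is the line along which they close (so a half turn about z gives the same grasp; the last joint's range is limited). The gripper opens to 93 mm and grips with 3 to 60 N. Pads are 15 mm wide; open, the fingers measure 128 mm over their backs; the gripper's body (75 mm by 188 mm) begins 65 mm behind the grasp point.
Start: joints at [-1.211, 0.351, 1.652, -0, 1.139, -0.085], TCP at [0.237, -0.496, 0.405] pointing down, gripper open.
Joint ranges: [-2.75, 2.75], [-0.79, 2.1], [0.01, 2.65], [-1.57, 4.71], [0.07, 3.14], [-2.87, 2.87]. Speed limits (rad/s): [2.22, 2.22, 2.79, 3.14, 3.14, 3.14].

INTERFACE

Orientations are given as [roll, pitch, yaw] about the fixed x, y, z axes, in that order (R = Rz(yaw) Ry(pitch) Rx(roll)).
In Python, from bench import get_state, read_camera, get_calibration, hand_in, grip_depth gives the robot as it stands.
- The arm moves only by the shell command python3 -m inch 'ROWS' [FORCE]. ROWS is JSON, a list of rows, each an object of numbers: "hand": the opening, from 0 (shut) to 1 (fully open); "x", "y", "z": the shift along the tool's x, y, z in mm; "wx", "wy", "wz": the turn, a rotation vector about the tool's x, y, z in rad. In form: [{"hand": .., "x": .., "y": .., "z": .., "wx": .., "wy": .., "wz": ..}, ...]. A call has 1 to 12 rows; each row is the pose to reach, as a shift and turn from the pose commanded when the call began, along the tool's axes at that moment; what a row does not reach only later rows make up. A row lasts 1/10 s, in which the tool goes at most 50 mm and 8.59 degrees, less where a joint would pass 70% of its speed; a pose out of reach is approached as far as the arm can. A call with a gripper value outside its range is refused whole. The fingers move at their own pace and stop on an object; FORCE is the grip in N (left out, the last holds). Time passes only in rows, so rows that repeat a pose let the fingers close. It gives the time, the measured TCP pose, the force, the opening and the grip force at its end, in the units of the state.
- get_state(): the state, without advancing time (a new reading comes with each control period).
- read_camera(name): name is "side" or "top"; returns (picture, depth): 400x640x3 uint8, red, green, blue; 400x640 float32, m along the optical axis (not along the pixel's ray), 0 where there is no reading.
- get_calibration(name): a dict with "vertical_fov" (degrees; the focal length in pixels is half the picture's height over the tangent of half this angle, whatever the lens; pixels are square), "cx", "cy" (the principal point, pixels), "world_to_cam" (4x4, takes a point from world to camera coordinates). Camera axes: x right, y up, looking along -z (the intrinsics and any distortion apply to the point x, -y, -z); pixel columns grow to the right and rows downward; lengths in m; the calibration is good to about 2 mm. A picture is of the moment at which its call begins. get_calibration takes no time and is no camera call.
- hand_in(): hands the job in; it is judged then, once.
The state is a dict: "t": time; "joints": joint angles; "qvel": joint speeds; "tau": joint torques, N m; "position": TCP position; "orientation": TCP orientation; "ft_force": force on the tool from outside, world axes, zero at the start; "torque": the same for the moment, N m; "grip_width": finger opening in m; "grip_force": force on a finger pad.
Only numpy, scipy, OpenCV 4.12 (cv2) and the standard library are available. Lean on these libraries where they do the work, as an engineer would, in place of code of your own. Each camera call takes 0.05 s, during which the arm holds its last target. There are 200 camera calls.

TASK

Get the infrared spectrometer ready with a background scan: push its counterweighted pressure arm gently up past the balance point, without gripping it, so that it swings back and stays raised by itself clear of the crystal, then press the green scan key and let it come back up. Do not fling the arm or let it drop back onto the crystal, leave the grey power key alone, and do not pick up, push or tip the vials, the beaker or the tools standing around.

Things in the scene. Friction and masses are not known exactly. Their poses are not given: they have to be found in the camera images.
- spectrometer: White fixed instrument. Origin: centre of its footprint on the worktop; x from its front (display, keys) to its back, y to its left, z up. Footprint x -0.150 to 0.130, y -0.105 to 0.105. Front console (x below -0.044): top at z 0.045. Deck behind it: z 0.070. Two upright cheeks (y 0.033 to 0.043 either side, x 0.079 to 0.111, up to z 0.166) carry the arm's hinge.
- crystal (a point): The small crystal window in a steel disc (52 mm wide) on the deck, at x -0.005, y 0, z 0.074 of the spectrometer. With the arm down, the arm's steel plunger (24 mm thick, knurled black knob on top) stands on it.
- pivot (a point): Hinge axis of the pressure arm, parallel to the spectrometer's y; at x 0.095, y 0, z 0.150 in the spectrometer's frame. Fixed: this point does not move with the arm.
- pressure_arm (a joint): Arm angle (rad). 0: level, down on the crystal (every start); grows as its front end goes up and back; stop at 1.83, leaning 15 degrees beyond upright. The steel counterweight (44 mm thick, 54 wide) behind the hinge makes it tip over: below about 0.85 it falls shut, above that it falls by itself, damped, to the 1.83 stop and stays. About 1.2 N up at the crossbar starts it.
- crossbar: Origin: middle of the round black crossbar (14 mm thick, 84 long, parallel to the spectrometer's y) at the arm's front end, 0.158 from the hinge axis; moves with the arm, and its sleeve turns freely on its pin. Arm down: x -0.063, z 0.150 of the spectrometer, free in front and 80 mm free below. The arm (24 mm wide, 18 high) runs back from its middle; the plunger is 58 mm behind it.
- scan_key_top (a point): Centre of the top face of the round green scan key, 26 mm wide, on the right of the front console (x -0.100, y -0.075 of the spectrometer); top at z 0.054 when released, 9 mm above the console. Pressed straight down.
- scan_key (a joint): Travel of the scan key (m): 0 released, 0.004 fully down. Spring loaded: starts to move at 1.5 N, fully down at 3.5 N, comes back up by itself. It counts as pressed beyond 0.0025.
- power_key_top (a point): Centre of the top face of the round grey power key with a red dot, same size and height, on the left of the front console (x -0.100, y +0.075). Not to be pressed.
- power_key (a joint): Travel of the power key (m), same spring as the scan key.
- vial_a: Bystander: glass vial with white cap and red band, 27 mm wide, 72 mm high, standing on the worktop to the right of the spectrometer. Origin: centre of its underside.
- vial_c: Bystander: glass vial with black cap and blue band, 22 mm wide, 58 mm high, standing on the worktop farther to the right. Origin: centre of its underside.
- beaker_50: Bystander: small glass beaker, 46x50x58 mm, on the right. Origin: centre of its underside.
- spatula: Bystander: steel spatula lying on the far right, 11x223x6 mm, long axis its y. Origin: centre of its underside.
- tweezers: Bystander: steel tweezers lying on the right, 14x122x9 mm, long axis its y. Origin: centre of its underside.

How it is judged:
On the way, in this order (a step that is already met when the one before it is completed fails the run):
1. the pressure arm is thrown over and rests, raised, at its back stop (value of joint pressure_arm above 1.7 rad and velocity of joint pressure_arm between -0.1 and 0.1 rad/s), for 0.3 s.
2. the green scan key is pressed while the arm is raised (value of joint scan_key above 0.0025 m and value of joint pressure_arm above 1.7 rad), for 0.05 s.
At the end, for the whole second after the job is handed in: The pressure arm rests by itself at its back stop (above 1.7 rad, not moving), the scan key has been pressed while it was there and is released, the power key is released, and every bystander is within 20 mm of where it stood (all of step 1 and value of joint each of scan_key, power_key below 0.001 m and distance of each of vial_a, vial_c, beaker_50, spatula, tweezers from where it was at the start of the episode below 0.02 m); the robot touches nothing.
It fails at once if the scan key is pressed while the arm is not yet raised, or the power key is pressed at all ((value of joint scan_key above 0.0025 m and value of joint pressure_arm below 1.6 rad) or value of joint power_key above 0.0025 m).
It fails at once if the arm is flung (faster than 3.5 rad/s) (velocity of joint pressure_arm above 3.5 rad/s).
It fails at once if the arm drops back onto the crystal (below 0.1 rad, falling faster than 1 rad/s) (value of joint pressure_arm below 0.1 rad and velocity of joint pressure_arm below -1 rad/s).
It fails at once if a bystander is picked up, pushed away (20 mm) or tipped (distance of any of vial_a, vial_c, beaker_50, spatula, tweezers from where it was at the start of the episode above 0.02 m or angle between any of vial_a, vial_c, beaker_50's own z axis and vertical above 0.4 rad).
It fails at once if the crossbar is gripped or forced on the way up (over 25 N from the fingers, beyond 0.15 rad) (contact force between the fingers and crossbar above 25 N and value of joint pressure_arm above 0.15 rad).
It also fails if it takes over 48 s, if anything falls off the work surface, if the arm or the gripper's body presses on something with over 40 N, if the wrist force passes 120 N, or if a joint passes its speed limit or range.

## Working session

There is one attempt and no reset: what is moved stays moved. The work goes in short steps, Python scripts to look and compute and a shell command to move; the robot and the scene stay as the last step left them, time stands still between calls to the robot, and variables do not carry over. Pictures are saved under pics/ and viewed, at most 10 in all, crops included, and the job is handed in when it is done.

```bash
mkdir -p pics; ls
python3 - <<'E'
from bench import *
import cv2,numpy as np
for n in("top","side"):
    p,d=read_camera(n); cv2.imwrite(f"pics/{n}0.png",p[:,:,::-1]); np.savez(f"{n}0.npz",p=p,d=d)
    c=get_calibration(n); print({k:(np.round(v,4).tolist() if k=="world_to_cam" else v) for k,v in c.items()})
s=get_state();print(s["t"],s["position"],s["orientation"],grip_depth)
E
```

```text
pics
{'vertical_fov': 50.47599536435464, 'cx': 317.53179913014094, 'cy': 195.88492222229186, 'world_to_cam': [[0.0068, -1.0, -0.0055, -0.0029], [0.9962, 0.0063, 0.0865, -0.5556], [-0.0864, -0.0061, 0.9962, -1.1251], [0.0, 0.0, 0.0, 1.0]]}
{'vertical_fov': 48.894540460194634, 'cx': 317.02880309691625, 'cy': 207.0206336120712, 'world_to_cam': [[0.9387, -0.3446, 0.0074, -0.5115], [0.2251, 0.6293, 0.7439, -0.1985], [-0.261, -0.6966, 0.6683, -1.371], [0.0, 0.0, 0.0, 1.0]]}
0.1 [ 0.23663545 -0.49636482  0.40425973] [-3.14053974e+00 -8.86312687e-05  4.44814289e-01] 0.1673
```

View pics/top0.png

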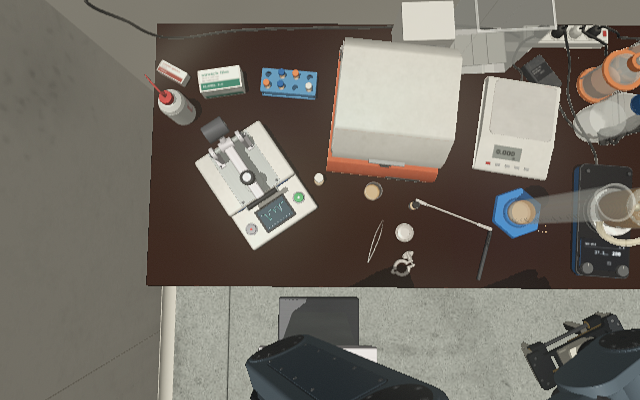

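View pics/side0.png

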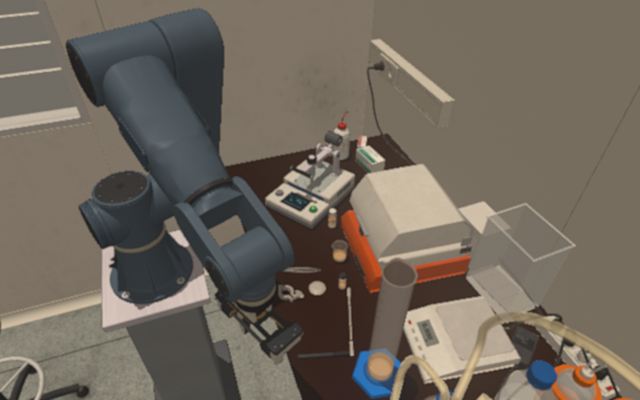

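Top view: the spectrometer is around (256,185), turned. Its green key is near (299,197), the grey key near (251,229), and the crossbar near (266,197). I'll enlarge this area and convert the points.

```bash
cat > h.py <<'E'
import numpy as np,cv2
from bench import *
def cam(n):
    c=get_calibration(n); f=200/np.tan(np.radians(c["vertical_fov"]/2)); return c,f,np.array(c["world_to_cam"])
def px2w(n,u,v,d=None,z=None):
    c,f,T=cam(n); R=T[:3,:3]; o=-R.T@T[:3,3]
    r=R.T@np.array([(u-c["cx"])/f,-(v-c["cy"])/f,-1.])
    return o+r*(d if z is None else (z-o[2])/r[2])
def w2px(n,p):
    c,f,T=cam(n); q=T[:3,:3]@np.array(p)+T[:3,3]; return c["cx"]+f*q[0]/-q[2], c["cy"]-f*q[1]/-q[2]
E
python3 - <<'E'
from h import *
z=np.load("top0.npz");p,d=z["p"],z["d"]
hsv=cv2.cvtColor(p,cv2.COLOR_RGB2HSV)
m=(hsv[...,0]>40)&(hsv[...,0]<85)&(hsv[...,1]>90); m[:180]=0;m[215:]=0;m[:,:285]=0;m[:,315:]=0
v,u=np.nonzero(m);print(len(u),u.mean(),v.mean(),px2w("top",u.mean(),v.mean(),z=.054), px2w("top",u.mean(),v.mean(),d=d[int(v.mean()),int(u.mean())]))
print("pow",px2w("top",251.5,229,z=.054))
cv2.imwrite("pics/c1.png",cv2.resize(p[105:255,180:340,::-1],None,fx=4,fy=4,interpolation=cv2.INTER_CUBIC)[:600,:])
E
```

```text
53 298.24528301886795 197.0188679245283 [0.54964405 0.05145516 0.054     ] [0.54978772 0.05154382 0.05228473]
pow [0.4647165  0.17314609 0.054     ]
```

View pics/c1.png

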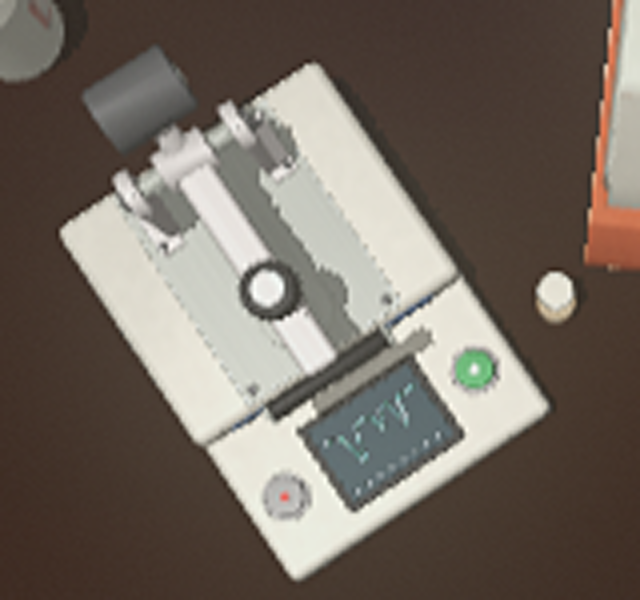

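Run:
```python
from h import *
from scipy.optimize import least_squares
obs=[((-.1,-.075,.054),(474,369)),((-.1,.075,.054),(287,497)),((-.15,-.105,.045),(549,407)),((-.15,.105,.045),(297,580)),
((.13,.105,.07),(60,233)),((.13,-.105,.07),(316,63)),((-.063,.042,.157),(274,410)),((-.063,-.042,.157),(387,339))]
def tow(q,P): c,s=np.cos(q[2]),np.sin(q[2]); return np.array([q[0]+c*P[0]-s*P[1],q[1]+s*P[0]+c*P[1],P[2]])
pp=lambda c:np.array([180+c[0]/4-.4,105+c[1]/4-.4])
f=lambda q:np.concatenate([np.array(w2px("top",tow(q,P)))-pp(c) for P,c in obs])
r=least_squares(f,[.6,.15,.6],loss="soft_l1");q=r.x;print(q,np.degrees(q[2]));print(f(q).round(2).reshape(-1,2).tolist())
np.save("q.npy",q)
for n,P in dict(scan=(-.1,-.075,.054),pow=(-.1,.075,.054),bar=(-.063,0,.15),pivot=(.095,0,.15),cry=(-.005,0,.074)).items():
    print(n,tow(q,P).round(4),"side px",np.round(w2px("side",tow(q,P)),1))
print("vial_a",px2w("top",180+555/4-.4,105+295/4-.4,z=.072))
```

```text
[0.58955203 0.1687277  0.6066476 ] 34.758347036578805
[[0.66, -0.02], [0.08, 0.18], [2.01, -0.1], [-0.86, 1.65], [-2.18, -0.03], [0.43, -1.96], [-0.66, 0.92], [0.25, -1.08]]
scan [0.5502 0.0501 0.054 ] side px [313.6 207.9]
pow [0.4646 0.1733 0.054 ] side px [279.5 191.6]
bar [0.5378 0.1328 0.15  ] side px [302.  172.6]
pivot [0.6676 0.2229 0.15  ] side px [327.9 151. ]
cry [0.5854 0.1659 0.074 ] side px [311.9 181.4]
vial_a [ 0.59725746 -0.0013207   0.072     ]
```

Fit residuals are about 2 px, and the green key's side-view projection (314,208) agrees with the picture. Plan:
1. Tilt the tool 45°, with the fingers part-open and straddling the arm under the bar.
2. Sweep along the arc.

Next I compute the moves.

```bash
cat >> h.py <<'E'
from scipy.spatial.transform import Rotation as Rn
q=np.load("q.npy")
def tow(P): return np.append(Rn.from_euler("z",q[2]).apply([P[0],P[1],0])[:2]+q[:2],P[2])
def go(tip,rpy):
    """tool-frame shift (mm) and rotvec from present pose to fingertip target"""
    s=get_state(); R0=Rn.from_euler("xyz",s["orientation"]); R1=Rn.from_euler("xyz",rpy)
    tcp=tip-.186*R1.as_matrix()[:,2]
    print("tcp",tcp.round(3),"shift",(R0.inv().apply(tcp-s["position"])*1e3).round(1),"turn",(R0.inv()*R1).as_rotvec().round(4),"t",round(s["t"],2))
T45=[np.pi,-np.pi/4,q[2]]
n=np.array([.7071,0,.7071]); dd=np.array([.7071,0,-.7071])
E
python3 - <<'E'
from h import *
B=np.array([-.063,0,.15])
go(tow(B-.0345*n-.08*dd),T45)
E
```

```text
tcp [0.363 0.012 0.314] shift [ 332.9 -404.    91. ] turn [ 0.0626  0.7835 -0.1538] t 0.1
```

```bash
python3 -m inch '[{"hand":0.4,"x":60,"y":-130,"z":0},{"hand":0.4,"x":120,"y":-230,"z":0},{"hand":0.4,"x":120,"y":-230,"z":0},{"hand":0.4,"x":330,"y":-400,"z":0,"wx":0.063,"wy":0.783,"wz":-0.154},{"hand":0.4,"x":330,"y":-400,"z":0,"wx":0.063,"wy":0.783,"wz":-0.154},{"hand":0.4,"x":330,"y":-400,"z":0,"wx":0.063,"wy":0.783,"wz":-0.154},{"hand":0.4,"x":330,"y":-400,"z":0,"wx":0.063,"wy":0.783,"wz":-0.154},{"hand":0.4,"x":330,"y":-400,"z":0,"wx":0.063,"wy":0.783,"wz":-0.154},{"hand":0.4,"x":330,"y":-400,"z":0,"wx":0.063,"wy":0.783,"wz":-0.154},{"hand":0.4,"x":330,"y":-400,"z":0,"wx":0.063,"wy":0.783,"wz":-0.154},{"hand":0.4,"x":330,"y":-400,"z":0,"wx":0.063,"wy":0.783,"wz":-0.154},{"hand":0.4,"x":330,"y":-400,"z":0,"wx":0.063,"wy":0.783,"wz":-0.154}]'
python3 - <<'E'
from h import *
s=get_state();print(s["joints"],s["grip_width"])
B=np.array([-.063,0,.15])
go(tow(B-.0345*n-.08*dd),T45)
E
```

```text
[-1.21059576e+00  3.51183428e-01  1.65234655e+00 -7.37996577e-07
  1.13911931e+00 -8.46134606e-02] 0.09316978528194628
tcp [0.363 0.012 0.314] shift [ 332.9 -404.    91. ] turn [ 0.0626  0.7835 -0.1538] t 0.1schema error: expected keys hand, x, y, z, wx, wy, wz
```

All keys are required in each row.

```bash
python3 -m inch '[{"hand":0.4,"x":60,"y":-130,"z":0,"wx":0,"wy":0,"wz":0},{"hand":0.4,"x":120,"y":-230,"z":0,"wx":0,"wy":0,"wz":0},{"hand":0.4,"x":120,"y":-230,"z":0,"wx":0,"wy":0,"wz":0},{"hand":0.4,"x":330,"y":-400,"z":0,"wx":0.063,"wy":0.783,"wz":-0.154},{"hand":0.4,"x":330,"y":-400,"z":0,"wx":0.063,"wy":0.783,"wz":-0.154},{"hand":0.4,"x":330,"y":-400,"z":0,"wx":0.063,"wy":0.783,"wz":-0.154},{"hand":0.4,"x":330,"y":-400,"z":0,"wx":0.063,"wy":0.783,"wz":-0.154},{"hand":0.4,"x":330,"y":-400,"z":0,"wx":0.063,"wy":0.783,"wz":-0.154},{"hand":0.4,"x":330,"y":-400,"z":0,"wx":0.063,"wy":0.783,"wz":-0.154},{"hand":0.4,"x":330,"y":-400,"z":0,"wx":0.063,"wy":0.783,"wz":-0.154},{"hand":0.4,"x":330,"y":-400,"z":0,"wx":0.063,"wy":0.783,"wz":-0.154},{"hand":0.4,"x":330,"y":-400,"z":0,"wx":0.063,"wy":0.783,"wz":-0.154}]'
python3 - <<'E'
from h import *
s=get_state();print(s["joints"],s["grip_width"])
B=np.array([-.063,0,.15])
go(tow(B-.0345*n-.08*dd),T45)
E
```

```text
t: 1.3
position: [0.3626, 0.0091, 0.4047]
orientation: [3.141, -0.785, 0.612]
ft_force: [-0.1, 0.8, -0.5]
grip_width: 0.0371
grip_force: 0.0
[-2.40354448e-01 -7.26186305e-02  2.22741716e+00  1.01024628e+00
  6.78645333e-01 -1.60882640e-03] 0.03707292459528032
tcp [0.363 0.012 0.314] shift [-62.8  -1.8  65.8] turn [-0.0034  0.0007  0.0038] t 1.3
```

```bash
python3 -m inch '[{"hand":0.4,"x":-30,"y":-1,"z":32,"wx":-0.003,"wy":0,"wz":0.004},{"hand":0.4,"x":-63,"y":-2,"z":66,"wx":-0.003,"wy":0,"wz":0.004},{"hand":0.4,"x":-63,"y":-2,"z":66,"wx":-0.003,"wy":0,"wz":0.004},{"hand":0.4,"x":-63,"y":-2,"z":66,"wx":-0.003,"wy":0,"wz":0.004}]'
python3 - <<'E'
from h import *
B=np.array([-.063,0,.15])
go(tow(B-.0345*n+.022*dd),T45)
a=[]
for m,r in(("top",(150,260,200,360)),("side",(100,260,200,400))):
    p,_=read_camera(m); a.append(cv2.resize(p[r[0]:r[1],r[2]:r[3],::-1],(620,int(620*(r[1]-r[0])/(r[3]-r[2]))))[:] )
a=np.vstack(a); a=cv2.resize(a,None,fx=600/a.shape[0],fy=600/a.shape[0]); cv2.imwrite("pics/c2.png",a); print(a.shape)
E
```

```text
t: 1.7
position: [0.3626, 0.0089, 0.3121]
orientation: [-3.138, -0.782, 0.598]
ft_force: [0.2, -0.3, 0.9]
grip_width: 0.0371
grip_force: 0.0
tcp [0.422 0.053 0.242] shift [  2.9  -2.2 102.4] turn [ 0.0019  0.0031 -0.0059] t 1.7
(600, 403, 3)
```

View pics/c2.png

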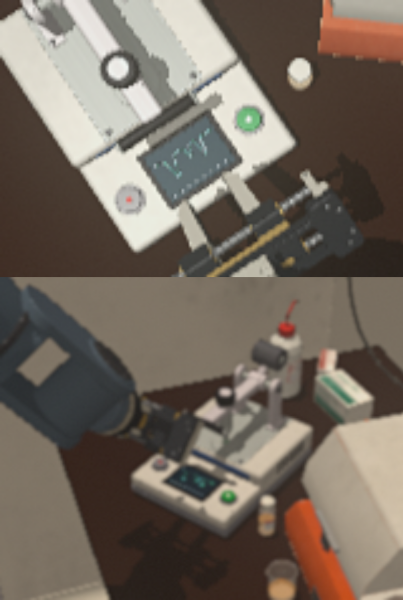

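Run:
```python
from h import *
s=get_state();R=Rn.from_euler("xyz",s["orientation"]).as_matrix()
for k in(-.026,.026,0):
  for t in(.186,.15): print(k,t,np.round((np.array(w2px("top",s["position"]+R@[0.0075,k,t]))-[200,150])*2.52,0))
```

```text
-0.026 0.186 [178. 202.]
-0.026 0.15 [190. 226.]
0.026 0.186 [225. 170.]
0.026 0.15 [239. 193.]
0 0.186 [201. 186.]
0 0.15 [214. 209.]
```

Both fingers show up within about 1 px of where I predicted, at crop (183,203) and (228,174). Now I slide them under the bar.

```bash
python3 -m inch '[{"hand":0.4,"x":1,"y":-2,"z":30,"wx":0,"wy":0,"wz":0},{"hand":0.4,"x":2,"y":-2,"z":60,"wx":0,"wy":0,"wz":0},{"hand":0.4,"x":2,"y":-2,"z":85,"wx":0,"wy":0,"wz":0},{"hand":0.4,"x":2,"y":-2,"z":102,"wx":0,"wy":0,"wz":0},{"hand":0.4,"x":2,"y":-2,"z":102,"wx":0,"wy":0,"wz":0}]'
python3 - <<'E'
from h import *
B=np.array([-.063,0,.15])
go(tow(B-.0145*n+.022*dd),T45)
a=[]
for m,r in(("top",(150,260,200,360)),("side",(100,260,200,400))):
    p,_=read_camera(m); a.append(cv2.resize(p[r[0]:r[1],r[2]:r[3],::-1],(620,int(620*(r[1]-r[0])/(r[3]-r[2]))))[:] )
a=np.vstack(a); a=cv2.resize(a,None,fx=600/a.shape[0],fy=600/a.shape[0]); cv2.imwrite("pics/c3.png",a)
E
```

```text
t: 2.3
position: [0.4234, 0.0529, 0.2427]
orientation: [-3.142, -0.786, 0.603]
ft_force: [-0.0, 0.0, 0.8]
grip_width: 0.037
grip_force: 0.0
tcp [0.434 0.061 0.256] shift [18.6 -0.5  0.2] turn [ 0.0027 -0.0002 -0.0028] t 2.3
```

View pics/c3.png

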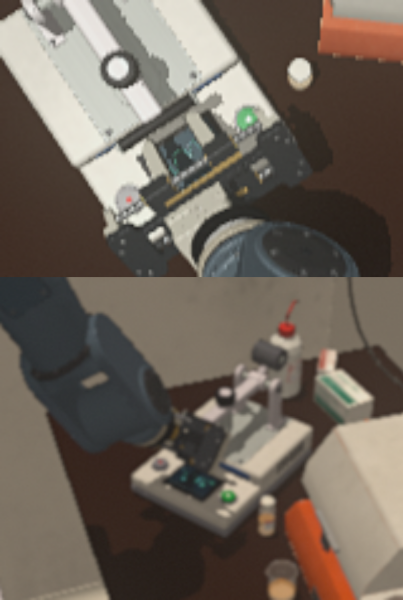

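The fingers are under the bar, one on each side of the arm at crop (158,150) and (205,118), with no contact yet. Next comes a gentle lift along the arc.

```bash
python3 -m inch '[{"hand":0.4,"x":8,"y":-1,"z":0,"wx":0,"wy":0,"wz":0},{"hand":0.4,"x":14,"y":-1,"z":0,"wx":0,"wy":0,"wz":0},{"hand":0.4,"x":18,"y":-1,"z":0,"wx":0,"wy":0,"wz":0},{"hand":0.4,"x":22,"y":-1,"z":-2,"wx":0,"wy":0,"wz":0},{"hand":0.4,"x":26,"y":-1,"z":-5,"wx":0,"wy":0,"wz":0},{"hand":0.4,"x":31,"y":-1,"z":-11,"wx":0,"wy":0,"wz":0},{"hand":0.4,"x":37,"y":-1,"z":-15,"wx":0,"wy":0,"wz":0},{"hand":0.4,"x":43,"y":-1,"z":-20,"wx":0,"wy":0,"wz":0},{"hand":0.4,"x":50,"y":-1,"z":-24,"wx":0,"wy":0,"wz":0},{"hand":0.4,"x":57,"y":-1,"z":-28,"wx":0,"wy":0,"wz":0}]'
python3 - <<'E'
from h import *
a=[]
for m,r in(("top",(150,260,200,360)),("side",(100,260,200,400))):
    p,_=read_camera(m); a.append(cv2.resize(p[r[0]:r[1],r[2]:r[3],::-1],(620,int(620*(r[1]-r[0])/(r[3]-r[2]))))[:] )
a=np.vstack(a); a=cv2.resize(a,None,fx=600/a.shape[0],fy=600/a.shape[0]); cv2.imwrite("pics/c4.png",a)
E
```

```text
t: 3.4
position: [0.4385, 0.0648, 0.3035]
orientation: [3.141, -0.784, 0.602]
ft_force: [0.1, -1.4, -1.3]
grip_width: 0.037
grip_force: 0.7
```

View pics/c4.png

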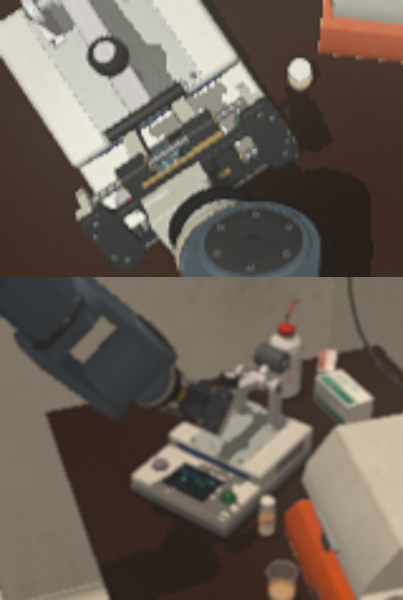

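The knob and bar have risen, the counterweight has dipped, and the force is about 2 N. I'll continue past the balance point.

```bash
python3 -m inch '[{"hand":0.4,"x":8,"y":0,"z":-4,"wx":0,"wy":0,"wz":0},{"hand":0.4,"x":17,"y":0,"z":-8,"wx":0,"wy":0,"wz":0},{"hand":0.4,"x":26,"y":0,"z":-11,"wx":0,"wy":0,"wz":0},{"hand":0.4,"x":35,"y":0,"z":-14,"wx":0,"wy":0,"wz":0},{"hand":0.4,"x":45,"y":0,"z":-16,"wx":0,"wy":0,"wz":0},{"hand":0.4,"x":54,"y":0,"z":-17,"wx":0,"wy":0,"wz":0},{"hand":0.4,"x":63,"y":0,"z":-18,"wx":0,"wy":0,"wz":0},{"hand":0.4,"x":72,"y":0,"z":-18,"wx":0,"wy":0,"wz":0},{"hand":0.4,"x":80,"y":0,"z":-18,"wx":0,"wy":0,"wz":0},{"hand":0.4,"x":87,"y":0,"z":-17,"wx":0,"wy":0,"wz":0},{"hand":0.4,"x":94,"y":0,"z":-16,"wx":0,"wy":0,"wz":0},{"hand":0.4,"x":100,"y":0,"z":-16,"wx":0,"wy":0,"wz":0}]'; python3 -m inch '[{"hand":0.4,"x":6,"y":0,"z":1,"wx":0,"wy":0,"wz":0},{"hand":0.4,"x":10,"y":0,"z":3,"wx":0,"wy":0,"wz":0},{"hand":0.4,"x":10,"y":0,"z":3,"wx":0,"wy":0,"wz":0},{"hand":0.4,"x":10,"y":0,"z":3,"wx":0,"wy":0,"wz":0},{"hand":0.4,"x":10,"y":0,"z":3,"wx":0,"wy":0,"wz":0},{"hand":0.4,"x":10,"y":0,"z":3,"wx":0,"wy":0,"wz":0},{"hand":0.4,"x":10,"y":0,"z":3,"wx":0,"wy":0,"wz":0},{"hand":0.4,"x":10,"y":0,"z":3,"wx":0,"wy":0,"wz":0}]'
python3 - <<'E'
from h import *
a=[]
for m,r in(("top",(100,260,180,360)),("side",(100,260,200,400))):
    p,_=read_camera(m); a.append(cv2.resize(p[r[0]:r[1],r[2]:r[3],::-1],(620,int(620*(r[1]-r[0])/(r[3]-r[2]))))[:] )
a=np.vstack(a); a=cv2.resize(a,None,fx=600/a.shape[0],fy=600/a.shape[0]); cv2.imwrite("pics/c5.png",a)
E
```

```text
t: 4.7
position: [0.4878, 0.0988, 0.3849]
orientation: [-3.141, -0.784, 0.602]
ft_force: [-0.8, 0.3, -0.9]
grip_width: 0.0371
grip_force: 0.1
t: 5.5
position: [0.4954, 0.1039, 0.3898]
orientation: [-3.141, -0.785, 0.602]
ft_force: [0.1, 0.9, 0.5]
grip_width: 0.0373
grip_force: 0.0
```

View pics/c5.png

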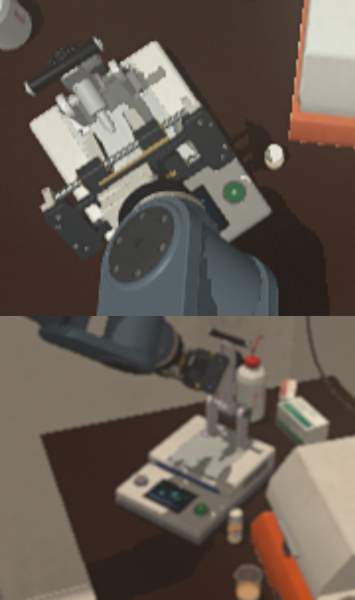

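The arm rests raised at its stop, with the crossbar at crop (64,65) and nothing touching it. I retreat along the tool axis, then go above the green key.

```bash
python3 -m inch '[{"hand":0.4,"x":-2,"y":0,"z":-30,"wx":0,"wy":0,"wz":0},{"hand":0.4,"x":-5,"y":0,"z":-70,"wx":0,"wy":0,"wz":0},{"hand":0.4,"x":-5,"y":0,"z":-110,"wx":0,"wy":0,"wz":0},{"hand":0,"x":-5,"y":0,"z":-130,"wx":0,"wy":0,"wz":0},{"hand":0,"x":-5,"y":0,"z":-130,"wx":0,"wy":0,"wz":0},{"hand":0,"x":-5,"y":0,"z":-130,"wx":0,"wy":0,"wz":0}]'
python3 - <<'E'
from h import *
go(tow([-.1,-.075,.12]),[np.pi,0,q[2]])
E
```

```text
t: 6.2
position: [0.417, 0.05, 0.4779]
orientation: [3.141, -0.785, 0.602]
ft_force: [0.1, 0.4, -0.2]
grip_width: 0.0176
grip_force: 0.0
tcp [0.55  0.05  0.306] shift [-43.8  75.3 199.3] turn [ 0.0021 -0.785  -0.0047] t 6.2
```

```bash
python3 -m inch '[{"hand":0,"x":0,"y":30,"z":0,"wx":0.002,"wy":-0.785,"wz":-0.005},{"hand":0,"x":0,"y":75,"z":0,"wx":0.002,"wy":-0.785,"wz":-0.005},{"hand":0,"x":0,"y":75,"z":0,"wx":0.002,"wy":-0.785,"wz":-0.005},{"hand":0,"x":0,"y":75,"z":0,"wx":0.002,"wy":-0.785,"wz":-0.005},{"hand":0,"x":-10,"y":75,"z":50,"wx":0.002,"wy":-0.785,"wz":-0.005},{"hand":0,"x":-22,"y":75,"z":100,"wx":0.002,"wy":-0.785,"wz":-0.005},{"hand":0,"x":-33,"y":75,"z":150,"wx":0.002,"wy":-0.785,"wz":-0.005},{"hand":0,"x":-44,"y":75,"z":199,"wx":0.002,"wy":-0.785,"wz":-0.005},{"hand":0,"x":-44,"y":75,"z":199,"wx":0.002,"wy":-0.785,"wz":-0.005},{"hand":0,"x":-44,"y":75,"z":199,"wx":0.002,"wy":-0.785,"wz":-0.005},{"hand":0,"x":-44,"y":75,"z":199,"wx":0.002,"wy":-0.785,"wz":-0.005}]'
python3 - <<'E'
from h import *
go(tow([-.1,-.075,.060]),[np.pi,0,q[2]])
a=[]
for m,r in(("top",(130,260,200,360)),("side",(100,260,200,400))):
    p,_=read_camera(m); a.append(cv2.resize(p[r[0]:r[1],r[2]:r[3],::-1],(620,int(620*(r[1]-r[0])/(r[3]-r[2]))))[:] )
a=np.vstack(a); a=cv2.resize(a,None,fx=600/a.shape[0],fy=600/a.shape[0]); cv2.imwrite("pics/c6.png",a)
E
```

```text
t: 7.3
position: [0.5495, 0.0502, 0.3071]
orientation: [3.141, -0.001, 0.608]
ft_force: [-0.0, -0.9, 0.7]
grip_width: 0.0004
grip_force: 0.0
tcp [0.55  0.05  0.246] shift [ 0.4  0.4 61.1] turn [ 0.0004 -0.0005  0.0011] t 7.3
```

View pics/c6.png

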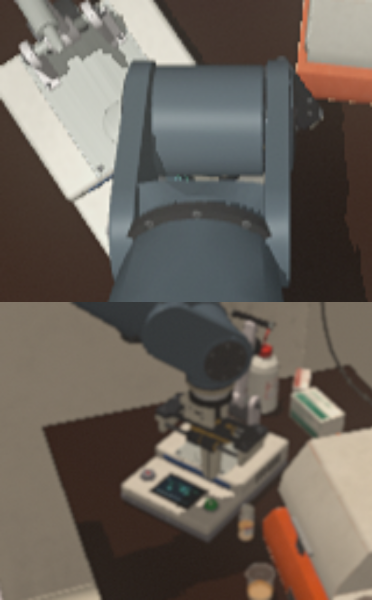

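The arm is still raised, and the closed fingertips (213,478) are above the green key (211,505). Going down to just above it, then pressing slowly.

```bash
python3 -m inch '[{"hand":0,"x":0,"y":0,"z":25,"wx":0,"wy":0,"wz":0},{"hand":0,"x":0,"y":0,"z":45,"wx":0,"wy":0,"wz":0},{"hand":0,"x":0,"y":0,"z":57,"wx":0,"wy":0,"wz":0},{"hand":0,"x":0,"y":0,"z":61,"wx":0,"wy":0,"wz":0},{"hand":0,"x":0,"y":0,"z":61,"wx":0,"wy":0,"wz":0},{"hand":0,"x":0,"y":0,"z":61,"wx":0,"wy":0,"wz":0}]'; python3 -m inch '[{"hand":0,"x":0,"y":0,"z":2,"wx":0,"wy":0,"wz":0},{"hand":0,"x":0,"y":0,"z":4,"wx":0,"wy":0,"wz":0},{"hand":0,"x":0,"y":0,"z":6,"wx":0,"wy":0,"wz":0},{"hand":0,"x":0,"y":0,"z":8,"wx":0,"wy":0,"wz":0},{"hand":0,"x":0,"y":0,"z":8,"wx":0,"wy":0,"wz":0},{"hand":0,"x":0,"y":0,"z":8,"wx":0,"wy":0,"wz":0}]'
```

```text
t: 8.0
position: [0.5498, 0.0501, 0.2463]
orientation: [3.141, -0.001, 0.607]
ft_force: [0.0, -0.2, 0.1]
grip_width: 0.0003
grip_force: 0.0
t: 8.6
position: [0.5496, 0.0502, 0.2375]
orientation: [3.141, 0.0, 0.607]
ft_force: [0.5, 0.5, 3.5]
grip_width: 0.0004
grip_force: 1.4
```

```bash
python3 -m inch '[{"hand":0,"x":0,"y":0,"z":1,"wx":0,"wy":0,"wz":0},{"hand":0,"x":0,"y":0,"z":1,"wx":0,"wy":0,"wz":0},{"hand":0,"x":0,"y":0,"z":1.5,"wx":0,"wy":0,"wz":0},{"hand":0,"x":0,"y":0,"z":1.5,"wx":0,"wy":0,"wz":0}]'
```

```text
t: 9.0
position: [0.5496, 0.0501, 0.2363]
orientation: [3.141, -0.0, 0.607]
ft_force: [-1.0, 0.1, 9.6]
grip_width: 0.0005
grip_force: 4.3
```

The force is 9.6 N, so the key is at its bottom stop. Lifting clear.

```bash
python3 -m inch '[{"hand":0,"x":0,"y":0,"z":-3,"wx":0,"wy":0,"wz":0},{"hand":0,"x":0,"y":0,"z":-10,"wx":0,"wy":0,"wz":0},{"hand":0,"x":0,"y":0,"z":-40,"wx":0,"wy":0,"wz":0},{"hand":0,"x":0,"y":0,"z":-80,"wx":0,"wy":0,"wz":0},{"hand":0,"x":-40,"y":0,"z":-120,"wx":0,"wy":0,"wz":0},{"hand":0,"x":-80,"y":0,"z":-150,"wx":0,"wy":0,"wz":0},{"hand":0,"x":-120,"y":0,"z":-150,"wx":0,"wy":0,"wz":0},{"hand":0,"x":-150,"y":0,"z":-150,"wx":0,"wy":0,"wz":0},{"hand":0,"x":-150,"y":0,"z":-150,"wx":0,"wy":0,"wz":0},{"hand":0,"x":-150,"y":0,"z":-150,"wx":0,"wy":0,"wz":0}]'
python3 - <<'E'
from h import *
a=[]
for m,r in(("top",(100,260,180,360)),("side",(100,260,200,400))):
    p,_=read_camera(m); a.append(cv2.resize(p[r[0]:r[1],r[2]:r[3],::-1],(620,int(620*(r[1]-r[0])/(r[3]-r[2]))))[:] )
a=np.vstack(a); a=cv2.resize(a,None,fx=600/a.shape[0],fy=600/a.shape[0]); cv2.imwrite("pics/c7.png",a)
E
```

```text
t: 10.0
position: [0.4263, -0.0355, 0.3862]
orientation: [3.141, -0.0, 0.606]
ft_force: [0.2, -0.1, 0.5]
grip_width: 0.0005
grip_force: 0.0
```

View pics/c7.png

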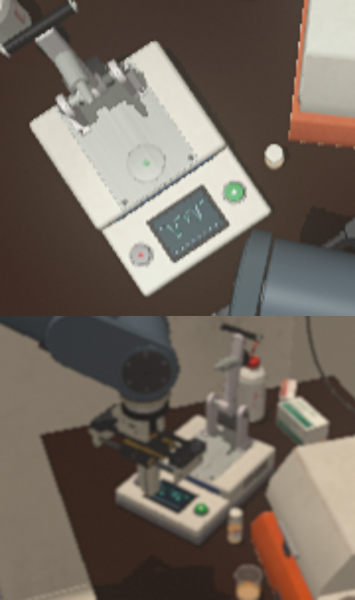

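The arm is raised with its crossbar at (38,28), the crystal is clear at (146,162), both keys are up, and the vial is still in place.

```bash
python3 -c "from bench import *; print(hand_in())"
```

```text
the job is handed in; nothing more can be done
None
```

I handed the job in at about 10 s of the 48 s allowed. The last picture showed the pressure arm resting raised at its back stop, the scan key pressed to its stop (9.6 N) and back up, and the power key and vial undisturbed; the hand-in gave no verdict.

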